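# Show the order: dye, wax, rivets

### The arm

A 6-joint arm with a two-finger parallel gripper is mounted at the origin on a cart in front of the work surface, level with it; the furniture and walls round the work are solid. World frame = base frame: x ahead of the robot, y to its left, z up, the work surface at z = 0. Lengths are in mm, angles in rad, forces in N, time in s.
With the tool pointing down it reaches from about 325 to 1000 mm from the base axis. Payload 5.1 kg.
Tool frame: the origin (TCP) lies at the very end of the fingers, on their centre line; the grasp point (between the pads) lies ctrl.grasp_offset behind it (ctrl.grasp_offset is the distance from the TCP to the grasp point, in mm); z points along the fingers, y is the direction in which the jaws open and shut (so a half turn about z gives the same grasp; the last joint's range is limited). The gripper opens to 85 mm and grips with 20 to 120 N. Pads are 22 mm wide; open, the fingers measure 114 mm over their backs; the gripper's body (76 mm by 85 mm) begins 54 mm behind the grasp point. The pads swing forward as they close: fully open they stand 13 mm farther back than shut.
Start: joints at [-1.324, 0.124, 1.65, -0, 1.367, -0.083], TCP at [210.472, -614.968, 231.322] pointing down, gripper open.
Joint ranges: [-2.61, 2.61], [-1.02, 2.33], [0.03, 2.71], [-1.35, 4.49], [0.32, 2.68], [-2.91, 2.91]. Speed limits (rad/s): [2.57, 2.57, 3.14, 3.14, 3.14, 3.14].

### API

Orientations are given as a unit quaternion [w, x, y, z].
In Python, from workcell import ctrl gives the robot as it stands. The module is installed in compiled form; this text tells all that it offers.
- The arm moves only by the tool send_rows, never from a script. Its argument "deltas" is a list of rows, each an object with "hand": the opening in per cent of the stroke, from 0 (shut) to 100 (fully open); "translation": the shift along the tool's x, y, z in mm, a list of three; "angular": the turn, a rotation vector about the tool's x, y, z in rad, a list of three. In form: [{"hand": hand, "translation": [dx, dy, dz], "angular": [wx, wy, wz]}, ...]. A call has 1 to 20 rows; each row is the pose to reach, as a shift and turn from the pose measured when the call began, along the tool's axes at that moment; what a row does not reach only later rows make up. A row lasts 1/8 s, in which the tool goes at most 62.5 mm and 10.7 degrees, less where a joint would pass 70% of its speed; a pose out of reach is approached as far as the arm can. A call with a gripper value outside its range is refused whole. The fingers move at their own pace and stop on an object; the grip force is fixed at half the most. Time passes only in rows, so rows that repeat a pose let the fingers close. It gives the time, the measured TCP pose, the force and the opening at its end, in the units of the state.
- ctrl.get_state(): the state, without advancing time (a new reading comes with each control period).
- ctrl.capture(name): name is "side" or "top" or "wrist"; returns a dict with "color" (400x640x3 uint8, blue, green, red), "K" (3x3 intrinsics, pixels), "k1" (the pictures are not rectified: a ray, as slopes to the right and down, at radius r is drawn at 1 + k1 r^2 times it, then the intrinsics apply), "world_from_camera" (4x4, takes a point from camera to world coordinates). Camera axes: x right, y down, z forward; pixel columns grow to the right and rows downward; lengths in mm; the calibration is good to about 2 mm. A picture is of the moment at which its call begins. There is no depth.
- ctrl.hand_in(): hands the job in, once; it reports no verdict.
Trained networks look in a picture, given as the dict that the camera call returned (one of the last four; its "shot" number tells which), for a name from the list of things; names that differ only in an ending like _2 or _b are one class to them, and where a whole thing is asked for, a point or a joint stands for the part that bears it (a point fixed in the world has none). Each returns a list of dicts, best first, with "score" (0 to 1); they miss things now and then, are a little off and sometimes report something else, mostly with a low value. They report only what shows in the picture. A call takes as long as a camera call. They do not tell look-alikes from the thing itself.
- ctrl.search_frame(picture, target): "bbox" ([left, top, right, bottom] in pixels, round what is visible of it).
- ctrl.spot_point(picture, target): "centre" ([column, row] in pixels: a listed point, or the origin of a listed thing).
The state is a dict: "time_s": time; "joints": joint angles; "joint_velocities": joint speeds; "joint_efforts": joint torques, N m; "eef_pos": TCP position; "tool_rot": TCP orientation; "force": force on the tool from outside, world axes, zero at the start; "torque": the same for the moment, N m; "width": opening from 0.0 (shut) to 1.0 (fully open).
Only numpy, scipy, OpenCV 4.12 (cv2) and the standard library are available. Lean on these libraries where they do the work, as an engineer would, in place of code of your own. Each camera call takes 0.05 s, during which the arm holds its last target.

### The job

From the few things on the near, open part of the bench, show the apprentice what to use on the strap and in which order: point straight down at the cap of the red-capped bottle, then at the middle of the yellow beeswax block, then at the middle of the dish of rivets, each time holding the fingertips 2 to 4 cm above it for a good two seconds. Touch, move and pick up nothing, and travel high enough (10 cm or more) above the other bottles and the teal jar that you do not seem to point at them. Finish still pointing at the dish of rivets.

Things in the scene. Friction and masses are not known exactly. Their poses are not given: they have to be found in the camera images.
- red_bottle: black bottle with a red screw cap and a red label (of two such, the one on the near, open part of the bench; the other stands far back at the right, out of reach, and is not meant), 38 mm across, 85 mm tall, loose, stands upright; origin at the centre of its underside, z up
- red_bottle_top (a point): centre of the top of the red cap, 85 mm above the underside
- wax_block: yellow beeswax block lying flat, 36x58x20 mm, loose (again the near one; another lies far back at the right and is not meant); origin at the centre of its underside, y along its length, z up
- wax_block_top (a point): centre of the top face of the beeswax block, 20 mm above its underside
- rivet_dish: round grey metal dish with brass rivets, 71 mm across, 16 mm tall, loose; origin at the centre of its underside, z up
- rivet_dish_top (a point): centre of the dish at the height of its rim, 16 mm above its underside
- white_bottle: bystander: tan bottle with a white cap, 50 mm across, 120 mm tall, the tallest of the loose things, stands upright; origin at the centre of its underside
- white_bottle_top (a point): centre of the top of the white cap
- black_bottle: bystander: dark brown bottle with a black cap and a pale label, 42 mm across, 98 mm tall, stands upright; origin at the centre of its underside
- black_bottle_top (a point): centre of the top of the black cap
- teal_jar: bystander: teal jar with a teal cap and a white band, behind the others at the right, 43 mm across, 50 mm tall, stands upright; origin at the centre of its underside
- teal_jar_top (a point): centre of the top of the teal cap
- strap: the strap, a rigid folded loop of tan leather, 29x165x26 mm, lying on the bench behind the bottles; origin at the centre of its underside, y along its length
Not all that is in view belongs to the job. Leave any blue or pink look-alike of the red_bottle alone.

How it is judged:
By the outcome, as a careful person would: the job done as asked, in the order asked, and still so for the second after the job is handed in, with the robot touching nothing.
It also fails if it takes over 48 s, if anything falls off the work surface, if the arm or the gripper's body presses on something with over 40 N, if the wrist force passes 120 N, or if a joint passes its speed limit or range.

## Working session

There is one attempt and no reset: what is moved stays moved. The work goes in short steps, Python scripts to look and compute and a tool call to move; the robot and the scene stay as the last step left them, time stands still between calls to the robot, and variables do not carry over. Pictures are saved under pics/ and viewed, and the job is handed in when it is done.

Besides the shell and the picture viewer there is one more tool, called after ">>>" as name(argument=value, ...) on one line, values as JSON. send_rows: Moves the arm, as the interface text tells. Its arguments: {"type":"object","properties":{"deltas":{"type":"array"}},"required":["deltas"]}

```bash
mkdir -p pics; python3 - <<'E'
from workcell import ctrl
import cv2
print(ctrl.get_state()); print(ctrl.grasp_offset)
for n in ("top","side","wrist"):
    p=ctrl.capture(n); cv2.imwrite(f"pics/{n}0.png",p["color"]); print(n,p["K"],p["k1"],p["world_from_camera"])
E
```

```text
{'time_s': 0.0, 'joints': array([-1.32362598e+00,  1.24502132e-01,  1.65168608e+00,  1.94646706e-05,
        1.36749957e+00, -8.26003190e-02]), 'joint_velocities': array([ 0.00082919, -0.00031042, -0.00082646,  0.00058182,  0.00147738,
        0.00015738]), 'joint_efforts': array([-1.57361173e-04, -4.23618650e+01, -3.65447259e+01, -9.34917807e-05,
        6.90997767e-03,  1.88452304e-06]), 'eef_pos': array([ 210.31306149, -614.38451265,  230.04780579]), 'tool_rot': array([-1.04480086e-03,  9.86436966e-01,  1.64137180e-01, -7.66038108e-05]), 'force': array([0.47464607, 0.07522332, 0.2462671 ]), 'torque': array([-0.06969707, -0.02659739, -0.02221691]), 'width': 1.0013989281795466}
18.700000000000003
top [[397.0249018    0.         320.03172094]
 [  0.         397.0249018  199.40521331]
 [  0.           0.           1.        ]] 0.021306639545118956 [[ 7.86425032e-03 -9.86319628e-01  1.64656444e-01  4.20224792e+02]
 [-9.99669864e-01 -1.17824147e-02 -2.28328312e-02 -3.29879453e+02]
 [ 2.44605201e-02 -1.64422522e-01 -9.86086668e-01  9.50435544e+02]
 [ 0.00000000e+00  0.00000000e+00  0.000
[... 174 characters left out ...]
2702857 [[ 9.81849194e-01 -9.45486153e-02  1.64416297e-01  4.18543858e+02]
 [-1.89401487e-01 -4.43252250e-01  8.76158958e-01 -1.07995839e+03]
 [-9.96172292e-03 -8.91396658e-01 -4.53114513e-01  4.80017655e+02]
 [ 0.00000000e+00  0.00000000e+00  0.00000000e+00  1.00000000e+00]]
wrist [[355.39103542   0.         318.57114489]
 [  0.         355.39103542 195.34623898]
 [  0.           0.           1.        ]] -0.018755933831839273 [[ 3.23721421e-01 -8.99578014e-01 -2.93195905e-01  2.84925684e+02]
 [-9.46151383e-01 -3.08249312e-01 -9.88934895e-02 -5.89852917e+02]
 [-1.41502696e-03  3.09421652e-01 -9.50923887e-01  3.72082080e+02]
 [ 0.00000000e+00  0.00000000e+00  0.00000000e+00  1.00000000e+00]]
```

View pics/top0.png

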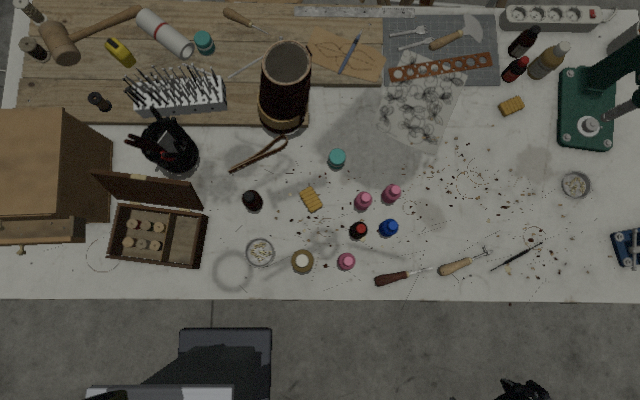

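View pics/side0.png

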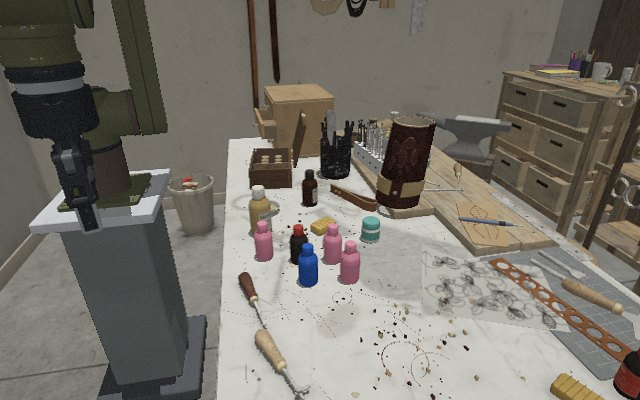

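View pics/wrist0.png

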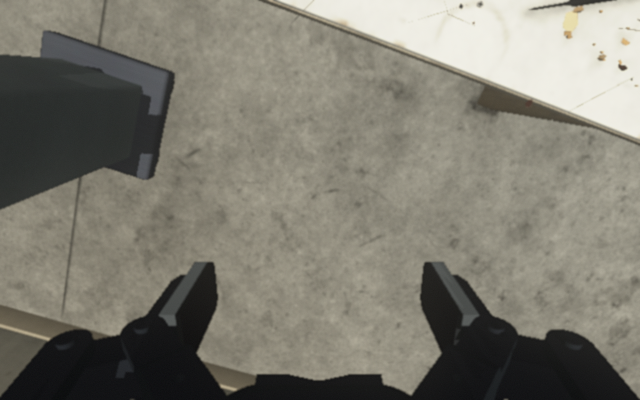

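The top view shows the red bottle at about (359,230), with pink ones at (364,201), (392,193) and (346,262) and a blue one at (389,228). The near wax block is at (311,200). There are two dish candidates, at (260,252) and (576,184). I'll measure positions and enlarge those areas.

```bash
cat > h.py <<'E'
import numpy as np, cv2
def ray(p,uv):
    K=p["K"];k=p["k1"]
    d=np.array([(uv[0]-K[0,2])/K[0,0],(uv[1]-K[1,2])/K[1,1]]);s=d.copy()
    for _ in range(30): s=d/(1+k*(s@s))
    T=p["world_from_camera"]; return T[:3,3],T[:3,:3]@np.array([s[0],s[1],1])
def atz(p,uv,z):
    o,d=ray(p,uv); return o+d*(z-o[2])/d[2]
def tri(a,ua,b,ub):
    A=0;B=0
    for p,u in((a,ua),(b,ub)):
        o,d=ray(p,u);d=d/np.linalg.norm(d);M=np.eye(3)-np.outer(d,d);A=A+M;B=B+M@o
    return np.linalg.solve(A,B)
E
python3 - <<'E'
from workcell import ctrl
from h import *
np.set_printoptions(precision=1,suppress=True)
t=ctrl.capture("top"); s=ctrl.capture("side")
H=dict(red_bottle_top=85,wax_block_top=20,rivet_dish_top=16,white_bottle_top=120,black_bottle_top=98,teal_jar_top=50)
for n,z in H.items():
    for p,l in((t,"top"),(s,"side")):
        for r in ctrl.spot_point(p,n)[:5]:
            print(n,l,round(r["score"],2),np.array(r["centre"]),atz(p,r["centre"],z))
im=t["color"]
a=cv2.resize(im[140:290,220:420],None,fx=4,fy=4,interpolation=cv2.INTER_CUBIC); cv2.imwrite("pics/ztop.png",a)
c=[cv2.resize(im[y-30:y+30,x-30:x+30],(390,390),interpolation=cv2.INTER_CUBIC) for x,y in((260,252),(576,184))]
cv2.imwrite("pics/zdish.png",np.hstack(c))
cv2.imwrite("pics/zside.png",cv2.resize(s["color"][160:300,220:400],None,fx=4,fy=4,interpolation=cv2.INTER_CUBIC))
E
```

```text
red_bottle_top top 0.81 [360.1 228.7] [ 500.8 -438.1   85. ]
red_bottle_top top 0.69 [365.2 198.9] [ 567.1 -450.1   85. ]
red_bottle_top top 0.64 [399.5 188. ] [ 592.6 -527.    85. ]
red_bottle_top top 0.56 [346.7 261.9] [ 428.8 -408.5   85. ]
red_bottle_top top 0.49 [394.  224.2] [ 511.5 -512.8   85. ]
red_bottle_top side 0.97 [264.3 225.5] [ 434.8 -425.6   85. ]
red_bottle_top side 0.88 [305.1 245.4] [ 504.  -511.8   85. ]
red_bottle_top side 0.86 [299.2 222.9] [ 505.4 -430.    85. ]
red_bottle_top side 0.75 [331.1 224.1] [ 568.1 -448.    85. ]
red_bottle_top side 0.55 [348.8 240.6] [ 587.3 -513.    85. ]
wax_block_top top 0.68 [311.9 196.1] [ 583.3 -332.    20. ]
wax_block_top side 0.57 [322.  223.2] [ 572.5 -335.6   20. ]
rivet_dish_top top 0.73 [258.  254.5] [ 444.8 -208.5   16. ]
rivet_dish_top top 0.18 [308.6 201.2] [ 571.6 -324.3   16. ]
rivet_dish_top side 0.68 [266.1 203.5] [ 449.9 -200.8   16. ]
white_bottle_top top 0.64 [304.  257.2] [ 437.3 -316.9  120. ]
white_bottle_top side 0.93 [257.7 189.9] [ 429.3 -330.1  120. ]
white_bottle_top side 0.22 [264.  203.1] [ 438.8 -395.2  120. ]
black_bottle_top top 0.77 [246.8 195.1] [ 570.1 -190.6   98. ]
black_bottle_top side 0.66 [309.5 171.6] [ 567.2 -203.7   98. ]
teal_jar_top top 0.74 [335.3 154.4] [ 678.  -385.7   50. ]
teal_jar_top side 0.9 [371.2 219.6] [ 673.9 -391.6   50. ]
```

View pics/ztop.png

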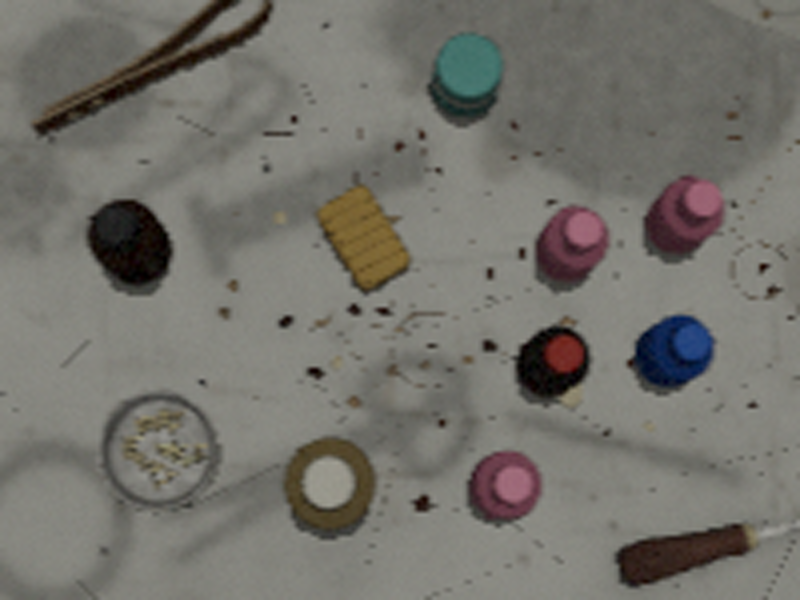

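View pics/zdish.png

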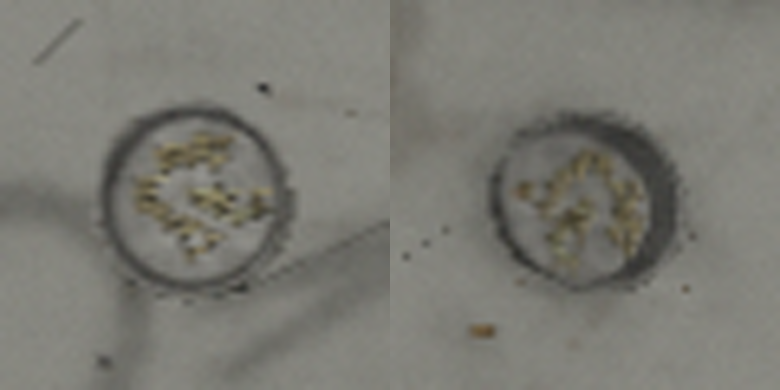

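View pics/zside.png

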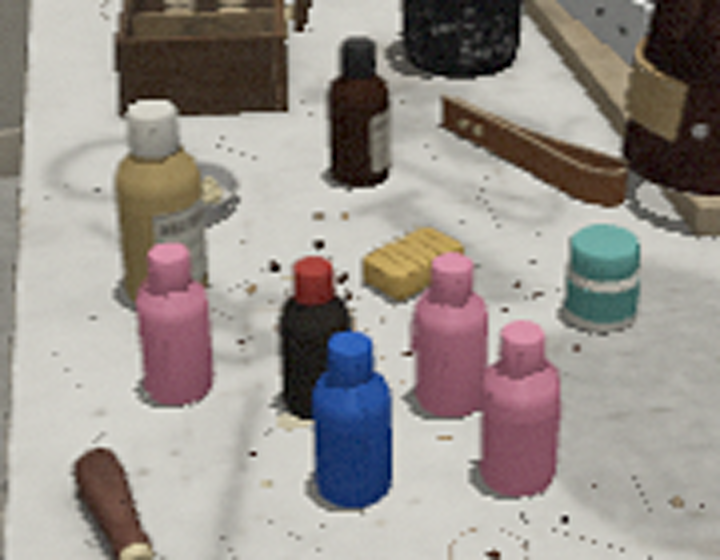

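The dish at (260,252) is shallow and on the near part. The one at (576,184) is a deeper bowl, far off to the right. The red cap is the only red one in the near group, at (361,228); the bottles around it are pink or blue. I'll refine the positions from the crops.

```bash
python3 - <<'E'
from workcell import ctrl
from h import *
from scipy.spatial.transform import Rotation as R
np.set_printoptions(precision=1,suppress=True)
t=ctrl.capture("top"); s=ctrl.capture("side")
def blob(p,box,lo,hi):
    x0,y0,x1,y1=box; hsv=cv2.cvtColor(p["color"][y0:y1,x0:x1],cv2.COLOR_BGR2HSV)
    if lo[0]>hi[0]: m=cv2.inRange(hsv,(0,)+lo[1:],hi)|cv2.inRange(hsv,lo,(179,)+hi[1:])
    else: m=cv2.inRange(hsv,lo,hi)
    n,l,st,c=cv2.connectedComponentsWithStats(m); i=1+np.argmax(st[1:,4])
    q=np.argwhere(l==i); return c[i]+[x0,y0],st[i]+np.array([x0,y0,0,0,0])
c,st=blob(t,(340,210,378,248),(172,120,60),(8,255,255)); print("red top",c,st,atz(t,c,85))
c2,st=blob(s,(285,215,315,245),(172,120,60),(8,255,255)); print("red side cap",c2,st,"top ctr~",atz(s,(c2[0],st[1]+2.),85))
c,st=blob(t,(290,180,330,220),(15,90,50),(35,255,255)); print("wax top",c,st,atz(t,c,18))
c,st=blob(s,(305,212,342,240),(15,90,50),(35,255,255)); print("wax side",c,st,atz(s,c,14))
for uv,z in(((259.5,252.1),16),((576,184),20)): print("dish",atz(t,uv,z))
print("white",atz(t,(302,260.5),120),"other",atz(t,(511,105),20))
# dish size check
print(atz(t,(245.5,252),16),atz(t,(273.5,252),16))
S=ctrl.get_state();Rt=R.from_quat(np.roll(S["tool_rot"],-1)).as_matrix();print(Rt,S["time_s"])
E
```

```text
red top [360.7 228. ] [356 224  10   9  73] [ 502.4 -439.6   85. ]
red side cap [297.9 229.9] [294 224   9  13 100] top ctr~ [ 501.1 -441.4   85. ]
wax top [310.4 198.9] [299 186  23  27 353] [ 576.8 -328.5   18. ]
wax side [321.3 225.2] [311 217  25  18 248] [ 571.1 -334.5   14. ]
dish [ 450.4 -211.8   16. ]
dish [ 620.6 -968.1   20. ]
white [ 430.6 -312.9  120. ] other [ 819.6 -825.2   20. ]
[ 450.4 -179.4   16. ] [ 450.9 -244.2   16. ]
[[ 0.9  0.3  0. ]
 [ 0.3 -0.9 -0. ]
 [-0.   0.  -1. ]] 0.95
```

The measurements agree within about 3 mm for the bottle and about 8 mm for the wax. For the wax I trust the top view more.

- Red cap: ≈ (502,-440,85)
- Wax: ≈ (575,-331,20)
- Dish: ≈ (450,-211,16), with a width check of about 65–70 mm, which fits

The other candidates are out of reach: the second dish is at (620,-968) and the far wax at (820,-825). I'll work out the tool-frame shifts next.

```bash
cat > d.py <<'E'
import sys; from workcell import ctrl
import numpy as np
from scipy.spatial.transform import Rotation as R
S=ctrl.get_state();M=R.from_quat(np.roll(S["tool_rot"],-1))
g=np.array(eval(sys.argv[1]),float)
for q in np.atleast_2d(g): print(q, "tool shift",M.inv().apply(q-S["eef_pos"]).round(1))
down=np.array([0,0,-1.]);z=M.apply([0,0,1]);print("tilt fix rotvec tool",M.inv().apply(np.cross(z,down)).round(4),S["time_s"],S["eef_pos"].round(1),S["width"])
E
python3 d.py "[[502,-440,232],[502,-440,115]]"
```

```text
[ 502. -440.  232.] tool shift [332.5 -71.1  -0.6]
[ 502. -440.  115.] tool shift [332.5 -71.1 116.4]
tilt fix rotvec tool [ 0.0001  0.     -0.    ] 0.95 [ 210.5 -615.   231.4] 1.0020758707457973
```

>>> send_rows(deltas=[{"hand":0,"translation":[15,-3,0],"angular":[0,0,0]},{"hand":0,"translation":[45,-10,0],"angular":[0,0,0]},{"hand":0,"translation":[80,-17,0],"angular":[0,0,0]},{"hand":0,"translation":[115,-25,0],"angular":[0,0,0]},{"hand":0,"translation":[150,-32,0],"angular":[0,0,0]},{"hand":0,"translation":[185,-40,0],"angular":[0,0,0]},{"hand":0,"translation":[220,-47,0],"angular":[0,0,0]},{"hand":0,"translation":[255,-55,0],"angular":[0,0,0]},{"hand":0,"translation":[285,-61,0],"angular":[0,0,0]},{"hand":0,"translation":[310,-66,0],"angular":[0,0,0]},{"hand":0,"translation":[325,-70,0],"angular":[0,0,0]},{"hand":0,"translation":[332.5,-71,0],"angular":[0,0,0]},{"hand":0,"translation":[332.5,-71,0],"angular":[0,0,0]},{"hand":0,"translation":[332.5,-71,0],"angular":[0,0,0]}])

```text
time_s: 2.7
eef_pos: [501.5, -440.6, 231.3]
tool_rot: [0.0, 0.987, 0.164, -0.0]
force: [-0.5, 0.3, 0.5]
width: 0.0
```

```bash
python3 - <<'E'
from workcell import ctrl
from h import *
np.set_printoptions(precision=1,suppress=True)
w=ctrl.capture("wrist"); s=ctrl.capture("side"); cv2.imwrite("pics/w1.png",w["color"]); cv2.imwrite("pics/s1.png",s["color"])
for n,z in dict(red_bottle_top=85,wax_block_top=20,rivet_dish_top=16).items():
    for r in ctrl.spot_point(w,n)[:4]: print(n,round(r["score"],2),np.array(r["centre"]),atz(w,r["centre"],z))
E
python3 d.py "[[502,-440,115],[575,-331,232]]"
```

```text
red_bottle_top 0.9 [260.8 242.5] [ 428.7 -411.7   85. ]
red_bottle_top 0.84 [398.1 196.3] [ 508.4 -510.8   85. ]
red_bottle_top 0.71 [317.9 179.5] [ 500.3 -441.2   85. ]
red_bottle_top 0.58 [445.8 111.7] [ 586.1 -519.4   85. ]
wax_block_top 0.83 [230.4  49.6] [ 575.1 -330.1   20. ]
rivet_dish_top 0.67 [ 86.9 139. ] [ 447. -212.   16.]
rivet_dish_top 0.65 [ 99.9 135.8] [ 454.6 -224.2   16. ]
[ 502. -440.  115.] tool shift [  0.4  -0.4 116.4]
[ 575. -331.  232.] tool shift [104.8 -79.9  -0.6]
tilt fix rotvec tool [ 0.0001 -0.     -0.    ] 2.95 [ 501.7 -440.5  231.4] -0.0027872634471373375
```

View pics/w1.png

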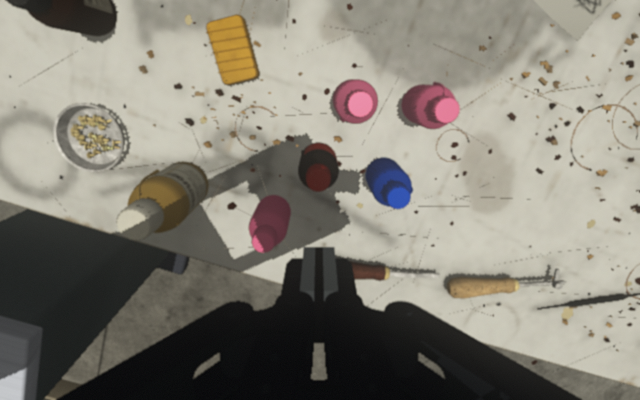

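View pics/s1.png

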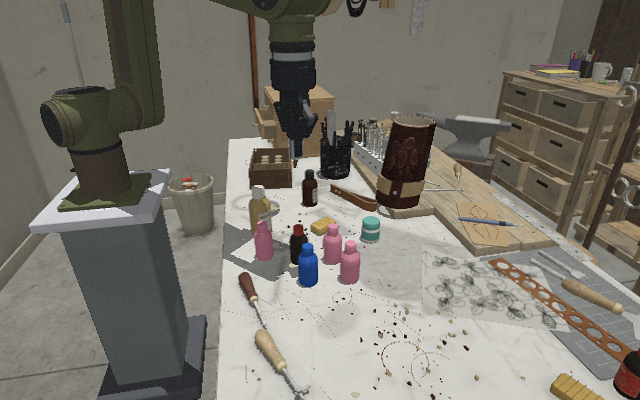

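The wrist view confirms the red cap at (318,180) → (500,-441) and the wax at (230,50) → (575,-330). The dish is at about (92,136). Now I'll descend to 30 mm above the cap and hold there.

>>> send_rows(deltas=[{"hand":0,"translation":[0,0,10],"angular":[0,0,0]},{"hand":0,"translation":[0,0,30],"angular":[0,0,0]},{"hand":0,"translation":[0,0,52],"angular":[0,0,0]},{"hand":0,"translation":[0,0,74],"angular":[0,0,0]},{"hand":0,"translation":[0,0,94],"angular":[0,0,0]},{"hand":0,"translation":[0,0,108],"angular":[0,0,0]},{"hand":0,"translation":[0,0,115],"angular":[0,0,0]},{"hand":0,"translation":[0,0,116],"angular":[0,0,0]},{"hand":0,"translation":[0,0,116],"angular":[0,0,0]}])

```text
time_s: 4.08
eef_pos: [502.1, -440.9, 116.3]
tool_rot: [0.001, 0.986, 0.164, 0.0]
force: [0.5, 0.0, 0.3]
width: 0.002
```

```bash
python3 - <<'E'
from workcell import ctrl
from h import *
np.set_printoptions(precision=1,suppress=True)
w=ctrl.capture("wrist"); s=ctrl.capture("side"); cv2.imwrite("pics/sw2.png",np.hstack([cv2.resize(s["color"][150:290,240:380],(400,400)),w["color"][:,120:520]]))
E
python3 d.py "[502,-440,115]"
```

```text
[ 502. -440.  115.] tool shift [ 0.2 -0.9  1.5]
tilt fix rotvec tool [ 0.0017 -0.0007 -0.    ] 4.175 [ 502.1 -440.9  116.5] 0.0007685759123896291
```

View pics/sw2.png

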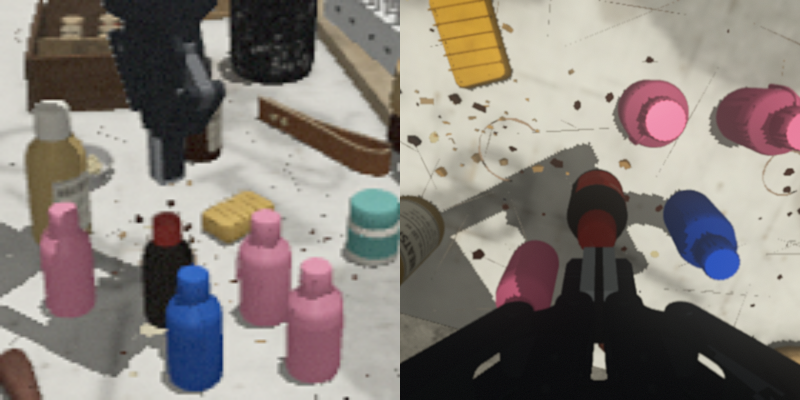

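The fingertips are directly above the red cap with a clear gap of about 3 cm. I'll hold here.

>>> send_rows(deltas=[{"hand":0,"translation":[0,0,0],"angular":[0,0,0]},{"hand":0,"translation":[0,0,0],"angular":[0,0,0]},{"hand":0,"translation":[0,0,0],"angular":[0,0,0]},{"hand":0,"translation":[0,0,0],"angular":[0,0,0]},{"hand":0,"translation":[0,0,0],"angular":[0,0,0]},{"hand":0,"translation":[0,0,0],"angular":[0,0,0]},{"hand":0,"translation":[0,0,0],"angular":[0,0,0]},{"hand":0,"translation":[0,0,0],"angular":[0,0,0]},{"hand":0,"translation":[0,0,0],"angular":[0,0,0]},{"hand":0,"translation":[0,0,0],"angular":[0,0,0]},{"hand":0,"translation":[0,0,0],"angular":[0,0,0]},{"hand":0,"translation":[0,0,0],"angular":[0,0,0]},{"hand":0,"translation":[0,0,0],"angular":[0,0,0]},{"hand":0,"translation":[0,0,0],"angular":[0,0,0]},{"hand":0,"translation":[0,0,0],"angular":[0,0,0]},{"hand":0,"translation":[0,0,0],"angular":[0,0,0]},{"hand":0,"translation":[0,0,0],"angular":[0,0,0]},{"hand":0,"translation":[0,0,0],"angular":[0,0,0]},{"hand":0,"translation":[0,0,0],"angular":[0,0,0]},{"hand":0,"translation":[0,0,0],"angular":[0,0,0]}])

```text
time_s: 6.68
eef_pos: [502.1, -441.0, 116.5]
tool_rot: [0.001, 0.986, 0.164, 0.001]
force: [0.0, 0.8, -0.2]
width: -0.001
```

```bash
python3 d.py "[[502,-440,235],[575,-331,235]]"
```

```text
[ 502. -440.  235.] tool shift [   0.3   -0.7 -118.5]
[ 575. -331.  235.] tool shift [ 104.6  -80.3 -118.6]
tilt fix rotvec tool [ 0.0018 -0.0008 -0.    ] 6.675 [ 502.1 -441.   116.5] -0.001250632135305392
```

>>> send_rows(deltas=[{"hand":0,"translation":[0,0,-10],"angular":[0,0,0]},{"hand":0,"translation":[0,0,-35],"angular":[0,0,0]},{"hand":0,"translation":[0,0,-65],"angular":[0,0,0]},{"hand":0,"translation":[0,0,-92],"angular":[0,0,0]},{"hand":0,"translation":[0,0,-112],"angular":[0,0,0]},{"hand":0,"translation":[4,-3,-118],"angular":[0,0,0]},{"hand":0,"translation":[18,-14,-118],"angular":[0,0,0]},{"hand":0,"translation":[38,-29,-118],"angular":[0,0,0]},{"hand":0,"translation":[60,-46,-118],"angular":[0,0,0]},{"hand":0,"translation":[82,-63,-118],"angular":[0,0,0]},{"hand":0,"translation":[98,-75,-118],"angular":[0,0,0]},{"hand":0,"translation":[104.5,-80,-118],"angular":[0,0,0]},{"hand":0,"translation":[104.5,-80,-118],"angular":[0,0,0]},{"hand":0,"translation":[104.5,-80,-118],"angular":[0,0,0]}])

```text
time_s: 8.43
eef_pos: [574.7, -331.9, 234.4]
tool_rot: [0.001, 0.987, 0.163, 0.0]
force: [-0.4, -0.9, -0.0]
width: -0.003
```

```bash
python3 - <<'E'
from workcell import ctrl
from h import *
np.set_printoptions(precision=1,suppress=True)
w=ctrl.capture("wrist"); cv2.imwrite("pics/w3.png",w["color"])
for n,z in dict(wax_block_top=20,rivet_dish_top=16).items():
    for r in ctrl.spot_point(w,n)[:3]: print(n,round(r["score"],2),np.array(r["centre"]),atz(w,r["centre"],z))
    print(ctrl.search_frame(w,n)[:2])
E
python3 d.py "[575,-331,50]"
```

```text
wax_block_top 0.75 [317.9 160. ] [ 575.4 -332.1   20. ]
[{'bbox': [293.2, 127.4, 339.5, 185.4], 'score': 0.77}]
rivet_dish_top 0.73 [177.6 232.3] [ 447.7 -211.7   16. ]
[{'bbox': [148.1, 202.9, 211.0, 261.1], 'score': 0.7}, {'bbox': [385.6, 62.9, 438.7, 110.5], 'score': 0.5}]
[ 575. -331.   50.] tool shift [  0.4  -1.  184.5]
tilt fix rotvec tool [ 0.0018 -0.0007 -0.    ] 8.675 [ 574.7 -331.8  234.5] 0.0022534888541447624
```

View pics/w3.png

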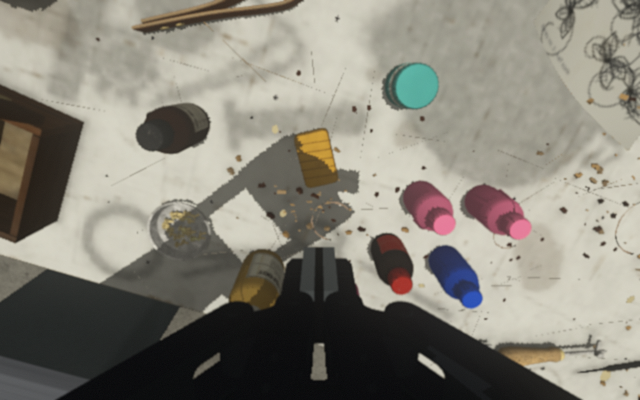

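The wrist view puts the wax centre at (317,159) → (575,-332), which matches the target. I'll descend 184 mm and hold.

>>> send_rows(deltas=[{"hand":0,"translation":[0,0,10],"angular":[0,0,0]},{"hand":0,"translation":[0,0,35],"angular":[0,0,0]},{"hand":0,"translation":[0,0,65],"angular":[0,0,0]},{"hand":0,"translation":[0,0,95],"angular":[0,0,0]},{"hand":0,"translation":[0,0,125],"angular":[0,0,0]},{"hand":0,"translation":[0,0,150],"angular":[0,0,0]},{"hand":0,"translation":[0,0,170],"angular":[0,0,0]},{"hand":0,"translation":[0,0,181],"angular":[0,0,0]},{"hand":0,"translation":[0,0,184],"angular":[0,0,0]},{"hand":0,"translation":[0,0,184],"angular":[0,0,0]}])

```text
time_s: 9.93
eef_pos: [575.4, -332.4, 51.2]
tool_rot: [0.001, 0.987, 0.163, 0.001]
force: [-0.2, 0.5, 0.1]
width: -0.002
```

```bash
python3 - <<'E'
from workcell import ctrl
from h import *
w=ctrl.capture("wrist"); s=ctrl.capture("side"); cv2.imwrite("pics/sw4.png",np.hstack([cv2.resize(s["color"][150:290,240:380],(400,400)),w["color"][:,120:520]]))
E
python3 d.py "[575,-331,50]"
```

```text
[ 575. -331.   50.] tool shift [-0.1 -1.7  1.7]
tilt fix rotvec tool [ 0.0035 -0.002  -0.    ] 10.025 [ 575.6 -332.6   51.7] 0.002757150765087455
```

View pics/sw4.png

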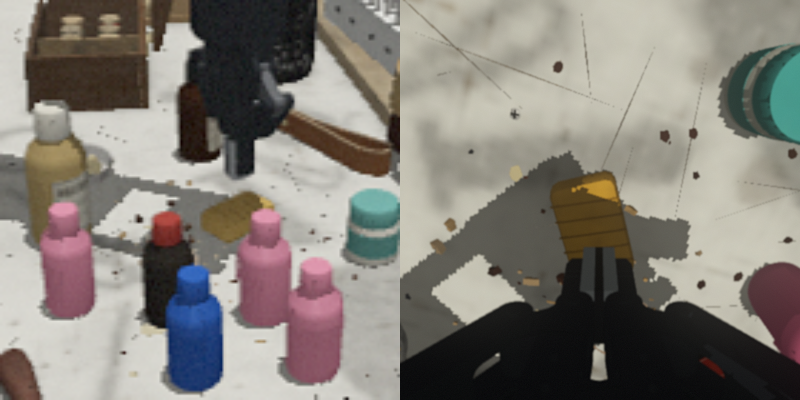

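The fingertips are above the middle of the wax with a gap of about 31 mm. I'll hold here.

>>> send_rows(deltas=[{"hand":0,"translation":[0,-1,1],"angular":[0,0,0]},{"hand":0,"translation":[0,-1,1],"angular":[0,0,0]},{"hand":0,"translation":[0,-1,1],"angular":[0,0,0]},{"hand":0,"translation":[0,-1,1],"angular":[0,0,0]},{"hand":0,"translation":[0,-1,1],"angular":[0,0,0]},{"hand":0,"translation":[0,-1,1],"angular":[0,0,0]},{"hand":0,"translation":[0,-1,1],"angular":[0,0,0]},{"hand":0,"translation":[0,-1,1],"angular":[0,0,0]},{"hand":0,"translation":[0,-1,1],"angular":[0,0,0]},{"hand":0,"translation":[0,-1,1],"angular":[0,0,0]},{"hand":0,"translation":[0,-1,1],"angular":[0,0,0]},{"hand":0,"translation":[0,-1,1],"angular":[0,0,0]},{"hand":0,"translation":[0,-1,1],"angular":[0,0,0]},{"hand":0,"translation":[0,-1,1],"angular":[0,0,0]},{"hand":0,"translation":[0,-1,1],"angular":[0,0,0]},{"hand":0,"translation":[0,-1,1],"angular":[0,0,0]},{"hand":0,"translation":[0,-1,1],"angular":[0,0,0]},{"hand":0,"translation":[0,-1,1],"angular":[0,0,0]},{"hand":0,"translation":[0,-1,1],"angular":[0,0,0]},{"hand":0,"translation":[0,-1,1],"angular":[0,0,0]}])

```text
time_s: 12.52
eef_pos: [575.3, -331.7, 50.7]
tool_rot: [0.002, 0.987, 0.163, 0.001]
force: [0.2, -0.7, 0.2]
width: 0.003
```

```bash
python3 d.py "[[575,-331,240],[450,-211,240]]"
```

```text
[ 575. -331.  240.] tool shift [ 3.000e-01 -1.000e-01 -1.893e+02]
[ 450. -211.  240.] tool shift [ -79.4 -154.  -190. ]
tilt fix rotvec tool [ 0.0034 -0.002  -0.    ] 12.525 [ 575.3 -331.7   50.7] 0.003471017644034218
```

>>> send_rows(deltas=[{"hand":0,"translation":[0,0,-10],"angular":[0,0,0]},{"hand":0,"translation":[0,0,-35],"angular":[0,0,0]},{"hand":0,"translation":[0,0,-70],"angular":[0,0,0]},{"hand":0,"translation":[0,0,-105],"angular":[0,0,0]},{"hand":0,"translation":[0,0,-140],"angular":[0,0,0]},{"hand":0,"translation":[0,0,-170],"angular":[0,0,0]},{"hand":0,"translation":[0,0,-187],"angular":[0,0,0]},{"hand":0,"translation":[-3,-6,-190],"angular":[0,0,0]},{"hand":0,"translation":[-12,-24,-190],"angular":[0,0,0]},{"hand":0,"translation":[-26,-50,-190],"angular":[0,0,0]},{"hand":0,"translation":[-41,-79,-190],"angular":[0,0,0]},{"hand":0,"translation":[-56,-108,-190],"angular":[0,0,0]},{"hand":0,"translation":[-68,-132,-190],"angular":[0,0,0]},{"hand":0,"translation":[-76,-148,-190],"angular":[0,0,0]},{"hand":0,"translation":[-79,-154,-190],"angular":[0,0,0]},{"hand":0,"translation":[-79,-154,-190],"angular":[0,0,0]},{"hand":0,"translation":[-79,-154,-190],"angular":[0,0,0]}])

```text
time_s: 14.65
eef_pos: [450.5, -211.1, 239.8]
tool_rot: [0.001, 0.987, 0.163, 0.001]
force: [0.5, -0.4, -0.5]
width: 0.005
```

```bash
python3 - <<'E'
from workcell import ctrl
from h import *
np.set_printoptions(precision=1,suppress=True)
w=ctrl.capture("wrist"); cv2.imwrite("pics/w5.png",w["color"])
for r in ctrl.spot_point(w,"rivet_dish_top")[:3]: print(round(r["score"],2),np.array(r["centre"]),atz(w,r["centre"],16))
print(ctrl.search_frame(w,"rivet_dish")[:2])
E
python3 d.py "[450,-211,46]"
```

```text
0.72 [318.1 163.7] [ 446.  -213.7   16. ]
0.26 [476.6  77.9] [ 577.9 -333.6   16. ]
[{'bbox': [287.6, 128.5, 351.8, 196.0], 'score': 0.68}]
[ 450. -211.   46.] tool shift [ -0.8  -1.  193.9]
tilt fix rotvec tool [ 0.0032 -0.0018 -0.    ] 14.8 [ 450.6 -211.2  239.9] 0.00435532439482829
```

View pics/w5.png

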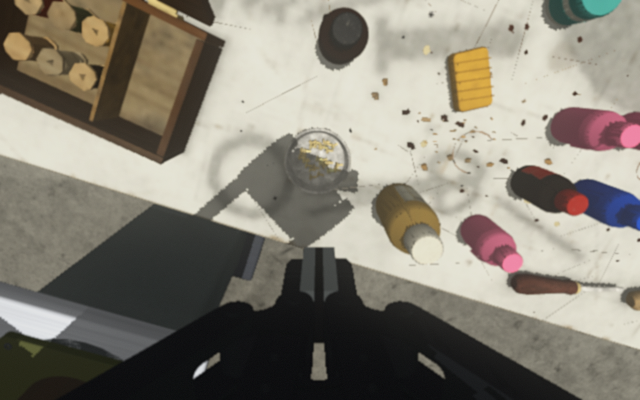

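The dish centre is at about (318,161) → (448,-213), which agrees. I'll descend to about 30 mm above the rim.

>>> send_rows(deltas=[{"hand":0,"translation":[0,0,10],"angular":[0,0,0]},{"hand":0,"translation":[-1,0,35],"angular":[0.003,-0.002,0]},{"hand":0,"translation":[-1,0,65],"angular":[0.003,-0.002,0]},{"hand":0,"translation":[-1,0,95],"angular":[0.003,-0.002,0]},{"hand":0,"translation":[-1,0,125],"angular":[0.003,-0.002,0]},{"hand":0,"translation":[-1,0,155],"angular":[0.003,-0.002,0]},{"hand":0,"translation":[-1,0,177],"angular":[0.003,-0.002,0]},{"hand":0,"translation":[-1,0,190],"angular":[0.003,-0.002,0]},{"hand":0,"translation":[-1,0,193],"angular":[0.003,-0.002,0]},{"hand":0,"translation":[-1,0,193],"angular":[0.003,-0.002,0]}])

```text
time_s: 16.05
eef_pos: [450.6, -212.2, 47.4]
tool_rot: [0.0, 0.987, 0.163, 0.0]
force: [-0.1, -0.4, 0.4]
width: -0.001
```

```bash
python3 - <<'E'
from workcell import ctrl
from h import *
w=ctrl.capture("wrist"); s=ctrl.capture("side"); cv2.imwrite("pics/sw6.png",np.hstack([cv2.resize(s["color"][130:270,210:350],(400,400)),w["color"][:,120:520]]))
E
python3 d.py "[449,-212,46]"
```

```text
[ 449. -212.   46.] tool shift [-1.7 -1.   1.9]
tilt fix rotvec tool [ 0.0018 -0.001  -0.    ] 16.15 [ 450.9 -212.4   47.9] -0.0019635113347546153
```

View pics/sw6.png

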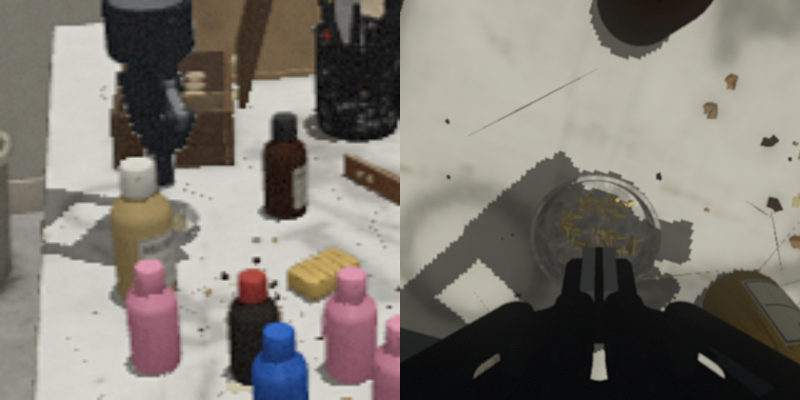

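The fingertips are centred over the dish with a gap of about 31 mm. I'll hold here.

>>> send_rows(deltas=[{"hand":0,"translation":[-1,0,1],"angular":[0,0,0]},{"hand":0,"translation":[-1,0,1],"angular":[0,0,0]},{"hand":0,"translation":[-1,0,1],"angular":[0,0,0]},{"hand":0,"translation":[-1,0,1],"angular":[0,0,0]},{"hand":0,"translation":[-1,0,1],"angular":[0,0,0]},{"hand":0,"translation":[-1,0,1],"angular":[0,0,0]},{"hand":0,"translation":[-1,0,1],"angular":[0,0,0]},{"hand":0,"translation":[-1,0,1],"angular":[0,0,0]},{"hand":0,"translation":[-1,0,1],"angular":[0,0,0]},{"hand":0,"translation":[-1,0,1],"angular":[0,0,0]},{"hand":0,"translation":[-1,0,1],"angular":[0,0,0]},{"hand":0,"translation":[-1,0,1],"angular":[0,0,0]},{"hand":0,"translation":[-1,0,1],"angular":[0,0,0]},{"hand":0,"translation":[-1,0,1],"angular":[0,0,0]},{"hand":0,"translation":[-1,0,1],"angular":[0,0,0]},{"hand":0,"translation":[-1,0,1],"angular":[0,0,0]},{"hand":0,"translation":[-1,0,1],"angular":[0,0,0]},{"hand":0,"translation":[-1,0,1],"angular":[0,0,0]},{"hand":0,"translation":[-1,0,1],"angular":[0,0,0]},{"hand":0,"translation":[-1,0,1],"angular":[0,0,0]}])

```text
time_s: 18.65
eef_pos: [450.0, -212.7, 47.0]
tool_rot: [0.001, 0.987, 0.163, 0.001]
force: [0.3, -0.6, -0.6]
width: 0.002
```

```bash
python3 -c "
from workcell import ctrl
s=ctrl.get_state();print(s['time_s'],s['eef_pos'],s['force']);print(ctrl.hand_in())"
```

```text
18.65 [ 449.97173971 -212.7499366    46.9506219 ] [ 0.25290733 -0.63497334 -0.60077371]
the job is handed in; nothing more can be done
None
```

The job is done and handed in at 18.65 s: I pointed at the red cap, then the beeswax block, then the dish of rivets. The jaws were shut and pointing straight down, about 31 mm above each thing, and each hold lasted about 2.5 s. The arm is still pointing at the dish.

- **Travel height:** between targets the fingertips went at about 231–240 mm, at least 11 cm above the tallest bottle.
- **Contact:** the measured force stayed under about 1 N in every reading, so nothing was touched.
- **Position checks:** the wrist camera agreed with my targets to within about 2–4 mm at each stop. The first side-view reading of the wax differed by about 8 mm. The network's dish reading was up to 4 mm off the rim centre I used. No check failed.
- **Look-alikes:** the second dish and the far beeswax block both measured out of reach, so I left them alone, along with the pink and blue bottles.

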